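# Stock check of the wide tilt-out bin

### The arm

A 7-joint arm with a two-finger parallel gripper is mounted at the origin on the work surface. World frame = base frame: x ahead of the robot, y to its left, z up, the work surface at z = 0. Lengths are in m, angles in rad, forces in N, time in s.
With the tool pointing down it reaches from about 0.425 to 0.875 m from the base axis. Payload 4.7 kg.
Tool frame: the origin (TCP) lies at the very end of the fingers, on their centre line; the grasp point (between the pads) lies behind it (ctrl.tcp_to_grasp is the y of the grasp point in the tool frame, in m); y points along the fingers, x is the direction in which the jaws open and shut, and the axes are right-handed (so a half turn about y gives the same grasp; the last joint's range is limited). The gripper opens to 87 mm and grips with 3 to 60 N. Pads are 19 mm wide; open, the fingers measure 117 mm over their backs; the gripper's body (75 mm by 190 mm) begins 51 mm behind the grasp point.
Start: joints at [-1.093, 0.321, -0.07, 1.45, 0.023, 1.371, -0.057], TCP at [0.291, 0.581, 0.223] pointing down, gripper open.
Joint ranges: [-2.86, 2.86], [-0.3, 2.09], [-1.38, 1.24], [0.06, 2.45], [-1.56, 4.7], [0.09, 2.05], [-2.69, 2.69]. Speed limits (rad/s): [2.57, 2.57, 3.14, 3.14, 3.14, 3.14, 3.14].

### API

Orientations are given as a rotation vector (axis times angle).
In Python, from bench import ctrl, get_image, workorder gives the robot as it stands.
- The arm moves only by the tool drive_tool, never from a script. Its argument "increments" is text: rows parted by semicolons, each of 5 numbers parted by spaces: the shift along the tool's x, y, z in mm, then the turn about the tool's y in degrees, then the closure in counts, from 0 (fully open) to 255 (shut). In form: tx ty tz yaw fingers; .... A call has 1 to 20 rows; each row shifts and turns the commanded pose from where the row before left it, along the tool's axes as they then stand; what a row does not reach is not made up. A row lasts 1/8 s, in which the tool goes at most 62.5 mm and 10.7 degrees, less where a joint would pass 70% of its speed; a pose out of reach is approached as far as the arm can. A call is refused whole if a number of a shift passes 62.5 or a number of a turn 10.7, either way. A call with a gripper value outside its range is refused whole. The fingers move at their own pace and stop on an object; "squeeze" is the grip in N (left out, the last holds). Time passes only in rows, so rows that do not move let the fingers close. It gives the time, the measured TCP pose, the force and the opening at its end, in the units of the state.
- ctrl.get_state(): the state, without advancing time (a new reading comes with each control period).
- get_image(name): name is "scene" or "top"; returns a dict with "img" (420x560x3 uint8, red, green, blue), "mtx" (3x3 intrinsics, pixels), "k1" (the pictures are not rectified: a ray, as slopes to the right and down, at radius r is drawn at 1 + k1 r^2 times it, then the intrinsics apply), "camera_from_world" (4x4, takes a point from world to camera coordinates). Camera axes: x right, y up, looking along -z (the intrinsics and any distortion apply to the point x, -y, -z); pixel columns grow to the right and rows downward; lengths in m; the calibration is good to about 2 mm. A picture is of the moment at which its call begins. There is no depth.
- workorder.close_job(): hands the job in, once; it reports no verdict.
The state is a dict: "time": time; "joint_positions": joint angles; "qd": joint speeds; "joint_torque": joint torques, N m; "position": TCP position; "tool_rot": TCP orientation; "ft_force": force on the tool from outside, world axes, zero at the start; "torque": the same for the moment, N m; "grip_width": opening from 0.0 (shut) to 1.0 (fully open).
Only numpy, scipy, OpenCV 4.12 (cv2) and the standard library are available. Lean on these libraries where they do the work, as an engineer would, in place of code of your own. Each camera call takes 0.05 s, during which the arm holds its last target.

### The job

Stock check before sailing: of the three tilt-out bins on the bench, tip the widest one forward by its tab right out to its stop, leave it out for a moment so that the camera can see the filter holders in it, then push it back until it clicks fully home. Leave the other two bins as you find them, open or shut.

Things in the scene. Friction and masses are not known exactly. Their poses are not given: they have to be found in the camera images.
- wide_bin (a joint): Tilt of the wide grey bin (front 120 mm wide, 125 high) on its level bottom pivot, rad: 0 upright and home, as it starts; grows as its top tips forward, out of its plywood stand towards the robot; stop at 0.6. Friction holds it where left (about 1 N at the tab moves it). A sprung catch at 0.05 to 0.1 takes 2 to 4 N at the tab, both ways; pushed past it, the bin snaps home; else it stays ajar at about 0.1.
- wide_tab (a point): Grip point of the wide bin: centre of the pull tab (12 mm thick in x, 50 wide in y, standing 40 mm above the front panel's top edge), 17 mm below its top; 168 mm above the bench when shut. Axes turn with the bin: x level when shut, back into the stand; y along the pivot; z up the panel. Pivot: 148 mm along -z. Air in front; behind, from 27 mm, only the stand's top 140 mm above the bench.
- left_tab (a point): Same point and axes on a narrow bin (80 mm wide, else alike), which stands partly open. Not to be moved. Each bin has its own fixed stand, 20 mm wider than the bin and 110 mm deep; the three stand in a row about 210 mm apart, in any order, each turned a little.
- right_tab (a point): Same point and axes on the other narrow bin (80 mm wide), which is shut. Not to be moved. Left and right are only names: the order in the row varies.
There are look-alikes about, which are no part of the job. What is shaped like the part that bears wide_bin but pink is not meant.

How it is judged:
On the way:
1. the wide bin is tipped out to its stop and stays there a moment (value of joint wide_bin above 0.5 rad), for 0.3 s.
At the end, for the whole second after the job is handed in: The wide bin, having been tipped out to at least 0.5 rad for 0.3 s, is back home past its catch (below 0.035 rad) and at rest; the tabs of the two narrow bins are within 20 mm of where they started (value of joint wide_bin below 0.035 rad and not (velocity of joint wide_bin above 0.05 rad/s) and distance of each of left_tab, right_tab from where it was at the start of the episode below 0.02 m); the robot touches nothing.
It fails at once if a narrow bin is moved (its tab by more than 30 mm) (distance of any of left_tab, right_tab from where it was at the start of the episode above 0.03 m).
It also fails if it takes over 40 s, if anything falls off the work surface, if the arm or the gripper's body presses on something with over 40 N, if the wrist force passes 120 N, or if a joint passes its speed limit or range.

## Working session

There is one attempt and no reset: what is moved stays moved. The work goes in short steps, Python scripts to look and compute and a tool call to move; the robot and the scene stay as the last step left them, time stands still between calls to the robot, and variables do not carry over. Pictures are saved under pics/ and viewed, and the job is handed in when it is done.

Besides the shell and the picture viewer there is one more tool, called after "Call:" as a command line: name --argument value ..., lists and objects as JSON in quotes. drive_tool: Moves the arm, as the interface text tells. Its arguments: {"type":"object","properties":{"increments":{"type":"string"},"squeeze":{"type":"number"}},"required":["increments"]}

```bash
mkdir -p pics; ls; python3 - <<'E'
from bench import ctrl,get_image
import cv2
s=ctrl.get_state();print(s, ctrl.tcp_to_grasp)
for n in("scene","top"):
    d=get_image(n);cv2.imwrite(f"pics/{n}0.png",d["img"][:,:,::-1]);print(n,d["mtx"],d["k1"],d["camera_from_world"])
E
```

```text
pics
{'time': 0.0, 'joint_positions': array([-1.09292908,  0.32179769, -0.07009635,  1.4516679 ,  0.02261741,
        1.37081301, -0.05686704]), 'qd': array([ 7.94809889e-05, -1.44384653e-03,  8.22433982e-04,  1.84665616e-03,
        1.87339586e-03, -2.33149160e-03, -2.28648539e-03]), 'joint_torque': array([ 6.24966788e-06, -4.91288173e+01, -4.03948138e-01, -3.12525594e+01,
       -6.40731817e-02,  4.38777928e-02,  1.84601813e-04]), 'position': array([0.29055365, 0.58082306, 0.22148163]), 'tool_rot': array([-1.39469256, -0.8601018 ,  0.86264649]), 'ft_force': array([-0.45427924, -0.10122296, -0.88170151]), 'torque': array([ 0.00177016,  0.02407478, -0.02104396]), 'grip_width': 1.0013081106391193} -0.0187
scene [[486.28580011   0.         281.41235642]
 [  0.         486.28580011 220.3319785 ]
 [  0.           0.           1.        ]] -0.009771813517964275 [[ 0.72247546 -0.69123806  0.0148038  -0.2442448 ]
 [ 0.53641574  0.57390862  0.61877867 -0.46569183]
 [-0.4362194  -0.43911142  0.78542587 -1.25077851]
 [ 0.          0.          0.          1.        ]]
top [[544.26992122   0.         272.76989015]
 [  0.         544.26992122 199.69324621]
 [  0.           0.           1.        ]] -0.034453323681182965 [[-0.02260995 -0.99962556 -0.01541204  0.22665049]
 [ 0.98167379 -0.02511644  0.1889067  -0.48579029]
 [-0.18922306 -0.01085843  0.98187409 -1.45274526]
 [ 0.          0.          0.          1.        ]]
```

View pics/scene0.png

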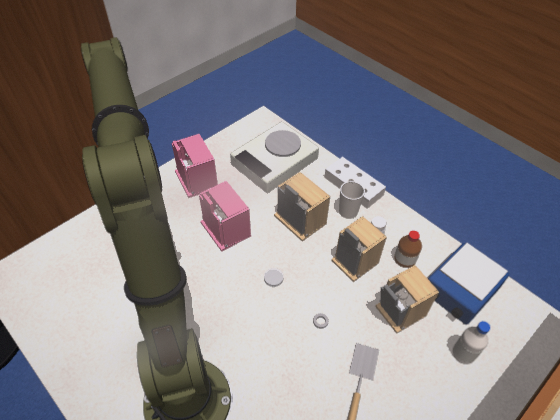

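View pics/top0.png

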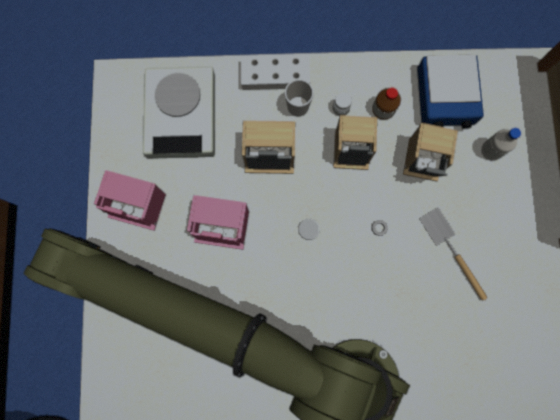

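The wide bin is the left plywood one, at about scene (302,205) and top (269,147). The narrow shut bin is at top (355,143). The open one is at (431,152), and the two pink ones are look-alikes. Next I'll zoom in.

```bash
python3 - <<'E'
import cv2
a=cv2.imread("pics/scene0.png")[165:245,265:345];b=cv2.imread("pics/top0.png")[112:182,234:304]
cv2.imwrite("pics/c.png",cv2.resize(a,(560,560),interpolation=cv2.INTER_CUBIC))
cv2.imwrite("pics/d.png",cv2.resize(b,(560,560),interpolation=cv2.INTER_CUBIC))
E
```

```text
(no output)
```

View pics/c.png

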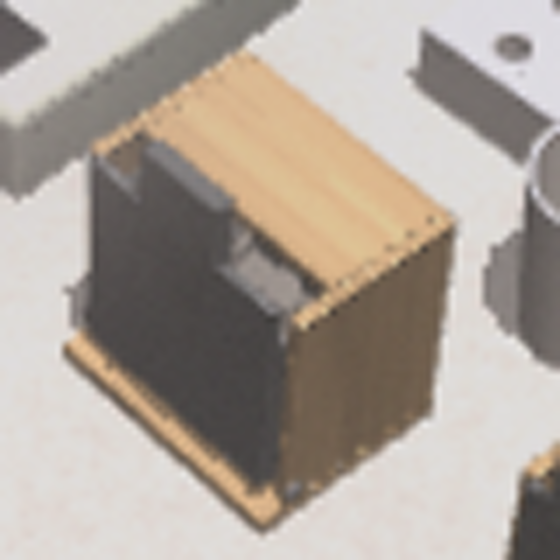

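View pics/d.png

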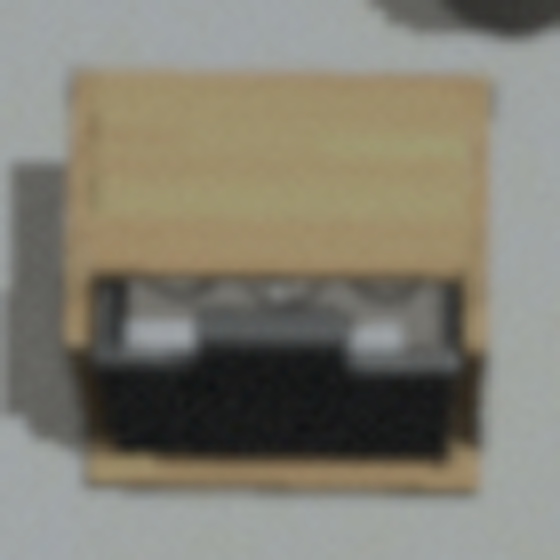

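```bash
cat >h.py <<'E'
import numpy as np,cv2
CAL={}
def cam(n):
    if n=="scene":
        K=np.array([[486.2858,0,281.41235642],[0,486.2858,220.3319785],[0,0,1]]);k=-0.009771813517964275
        T=np.array([[0.72247546,-0.69123806,0.0148038,-0.2442448],[0.53641574,0.57390862,0.61877867,-0.46569183],[-0.4362194,-0.43911142,0.78542587,-1.25077851],[0,0,0,1]])
    else:
        K=np.array([[544.26992122,0,272.76989015],[0,544.26992122,199.69324621],[0,0,1]]);k=-0.034453323681182965
        T=np.array([[-0.02260995,-0.99962556,-0.01541204,0.22665049],[0.98167379,-0.02511644,0.1889067,-0.48579029],[-0.18922306,-0.01085843,0.98187409,-1.45274526],[0,0,0,1]])
    return K,k,T
def ray(n,p):
    K,k,T=cam(n)
    u=cv2.undistortPoints(np.array([[p]],float),K,np.array([k,0,0,0.]))[0,0]
    R=T[:3,:3];d=R.T@np.array([u[0],-u[1],-1]);c=-R.T@T[:3,3];return c,d/np.linalg.norm(d)
def onz(n,p,z):
    c,d=ray(n,p);return c+d*(z-c[2])/d[2]
def tri(ps,pt):
    a,d=ray("scene",ps);b,e=ray("top",pt)
    s=np.linalg.lstsq(np.c_[d,-e],b-a,rcond=None)[0];P=a+s[0]*d;Q=b+s[1]*e
    return (P+Q)/2,np.linalg.norm(P-Q)*1e3
def proj(n,P):
    K,k,T=cam(n);q=T[:3,:3]@np.asarray(P)+T[:3,3]
    v=np.array([[q*[1,-1,-1]]]);return cv2.projectPoints(v,np.zeros(3),np.zeros(3),K,np.array([k,0,0,0.]))[0].ravel()
E
python3 - <<'E'
from h import *
from scipy.spatial.transform import Rotation as Ro
np.set_printoptions(precision=4,suppress=True)
S=lambda x,y:((x+.5)/7-.5+265,(y+.5)/7-.5+165)
U=lambda x,y:((x+.5)/8-.5+234,(y+.5)/8-.5+112)
for nm,a,b in [("tab top ctr",(192,173),(275,327)),("tab front-left top",(147,148),(198,345)),("tab fr right top",(226,212),(350,345)),
 ("stand back L",(247,52),(75,72)),("stand back R",(455,220),(492,80)),("base front L",(65,348),(88,485)),("base front R",(263,530),(478,488)),("panel TL",(95,155),(97,358)),("panel TR",(283,322),(460,365))]:
    print(nm,*tri(S(*a),U(*b)))
for z,a in [(.185,(198,310)),(.185,(350,310)),(.185,(198,345)),(.185,(350,345)),(.14,(75,72)),(.14,(492,80)),(.14,(88,275)),(.14,(462,278))]: print("top z",z,onz("top",U(*a),z))
from bench import ctrl
s=ctrl.get_state();print(Ro.from_rotvec(s['tool_rot']).as_matrix())
E
```

```text
tab top ctr [0.5886 0.2221 0.1862] 3.2035516086924125
tab front-left top [0.5842 0.2463 0.1855] 4.729111387131062
tab fr right top [0.5835 0.1978 0.1846] 5.521340467710595
stand back L [0.692  0.2881 0.1374] 2.166646595024847
stand back R [0.6831 0.1495 0.1428] 1.5374993613137249
base front L [0.5823 0.2937 0.0076] 2.454039069498495
base front R [0.5776 0.1545 0.0045] 0.9906832259897747
panel TL [0.5893 0.2815 0.1495] 1.4141611212626324
panel TR [0.5872 0.1625 0.1397] 3.1368845465389135
top z 0.185 [0.5937 0.2473 0.185 ]
top z 0.185 [0.5924 0.1989 0.185 ]
top z 0.185 [0.5822 0.2475 0.185 ]
top z 0.185 [0.5809 0.1992 0.185 ]
top z 0.14 [0.6901 0.2885 0.14  ]
top z 0.14 [0.6834 0.1498 0.14  ]
top z 0.14 [0.6197 0.285  0.14  ]
top z 0.14 [0.6153 0.1618 0.14  ]
[[ 0.4473 -0.0007 -0.8944]
 [ 0.8944 -0.0016  0.4473]
 [-0.0017 -1.     -0.0001]]
```

Call:
drive_tool --increments "0 -20 0 9.4 0; 0 -20 0 9.4 40; 0 0 0 9.4 79; 0 0 0 9.4 79; 0 0 0 9.4 79; 0 0 0 9.4 79; 0 0 0 9.6 79; 31.3 0 -34.4 0 79; 31.3 0 -34.4 0 79; 31.3 0 -34.4 0 79; 31.3 0 -34.4 0 79; 31.3 0 -34.4 0 79; 31.3 0 -34.4 0 79; 31.3 0 -34.4 0 79; 31.3 0 -34.4 0 79; 31.3 0 -34.4 0 79; 31.3 0 -34.4 0 79; 0 0 0 0 79; 0 0 0 0 79"

```text
time: 2.48
position: [0.5875, 0.2243, 0.262]
tool_rot: [-1.57, 0.036, -0.034]
ft_force: [0.5, 0.3, 0.7]
grip_width: 0.691
```

```bash
cat >look.py <<'E'
import sys
from h import *
from bench import ctrl,get_image
from scipy.spatial.transform import Rotation as Ro
np.set_printoptions(precision=4,suppress=True)
s=ctrl.get_state();print(s['time'],s['position'],s['ft_force'],s['grip_width']);print(Ro.from_rotvec(s['tool_rot']).as_matrix())
o=[]
for n,(x,y,w) in {"scene":(225,130,140),"top":(200,80,140)}.items():
    i=get_image(n)["img"][:,:,::-1];o.append(cv2.resize(i[y:y+w,x:x+w],(390,390),interpolation=cv2.INTER_CUBIC))
cv2.imwrite(f"pics/{sys.argv[1]}.png",np.hstack(o))
E
python3 look.py l1
```

```text
2.475 [0.5875 0.2243 0.262 ] [0.5009 0.3419 0.6861] 0.6914206786177662
[[ 0.999  -0.0013  0.0446]
 [-0.0446  0.0005  0.999 ]
 [-0.0013 -1.      0.0004]]
```

View pics/l1.png

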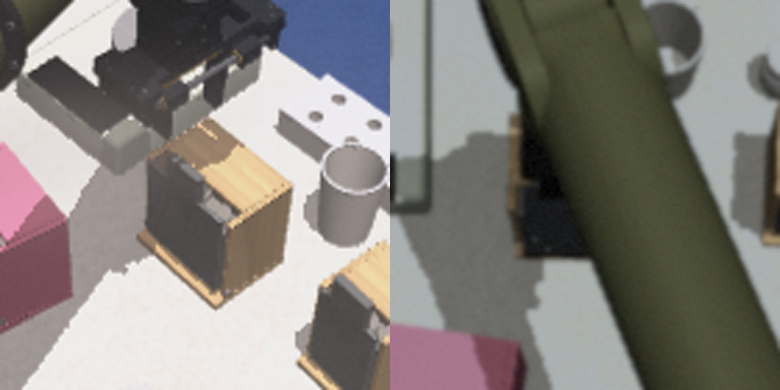

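The fingers are above the tab with the jaws along the bin's depth (tips near crop (160,115) and (213,85)). I'll descend so they straddle it.

Call:
drive_tool --increments "0 25 0 0 79; 0 25 0 0 79; 0 25 0 0 79; 0 20 0 0 79; 0 14 0 0 79; 0 0 0 0 79; 0 0 0 0 79"

```text
time: 3.45
position: [0.5886, 0.2239, 0.1545]
tool_rot: [-1.57, 0.034, -0.036]
ft_force: [0.1, 0.1, -0.2]
grip_width: 0.69
```

```bash
python3 look.py l2
```

```text
3.45 [0.5886 0.2239 0.1545] [ 0.1277  0.0783 -0.2323] 0.6896961350525042
[[ 0.999   0.0015  0.0448]
 [-0.0448  0.0007  0.999 ]
 [ 0.0014 -1.      0.0007]]
```

View pics/l2.png

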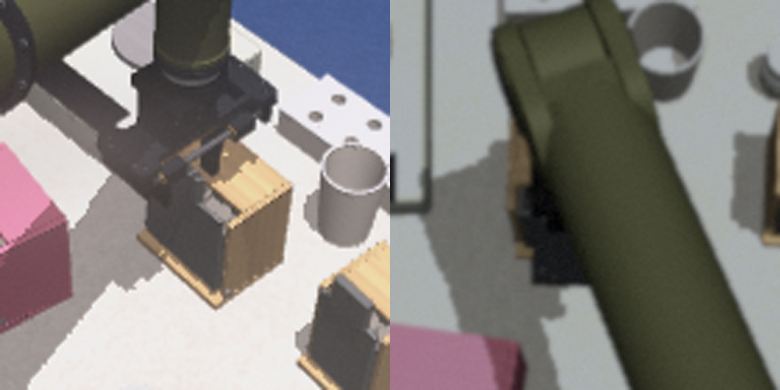

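Call:
drive_tool --increments "-12 0 0 0 79; -12 0 0 0 79; -8 0 0 0 79; -8 0 0 0 79; -8 1 0 0 79; -8 2 0 0 79; -8 2 0 0 79; -8 2 0 0 79; 0 0 0 0 79; 0 0 0 0 79"

```text
time: 4.8
position: [0.5158, 0.2269, 0.1464]
tool_rot: [-1.571, 0.036, -0.035]
ft_force: [-1.1, 0.4, -0.1]
grip_width: 0.692
```

```bash
python3 look.py l3
```

```text
4.8 [0.5158 0.2269 0.1464] [-1.1256  0.3764 -0.0965] 0.6923707568854285
[[ 0.999  -0.0006  0.0448]
 [-0.0448 -0.0001  0.999 ]
 [-0.0006 -1.     -0.0001]]
```

View pics/l3.png

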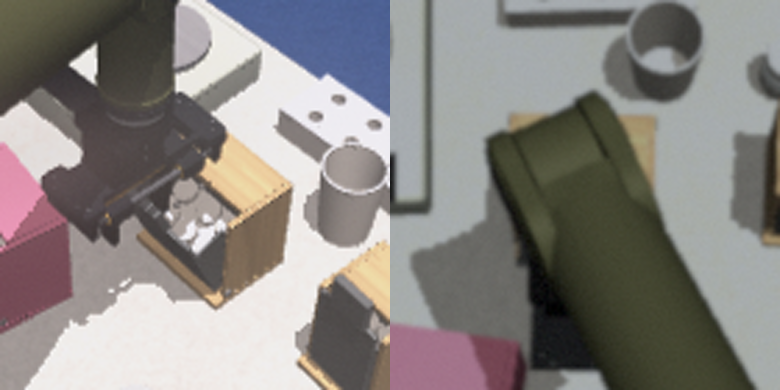

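Call:
drive_tool --increments "-7 2 0 0 79; -7 2 0 0 79; -7 3 0 0 79; -5 2 0 0 79; -4 1 0 0 79; 0 0 0 0 79; 0 0 0 0 79"

```text
time: 5.78
position: [0.4863, 0.2283, 0.1367]
tool_rot: [-1.57, 0.035, -0.035]
ft_force: [1.4, -0.8, 1.1]
grip_width: 0.688
```

```bash
python3 look.py l4
```

```text
5.775 [0.4863 0.2283 0.1367] [ 1.3956 -0.7693  1.0824] 0.6880205328491285
[[ 0.999   0.0002  0.045 ]
 [-0.045   0.0002  0.999 ]
 [ 0.0002 -1.      0.0002]]
```

View pics/l4.png

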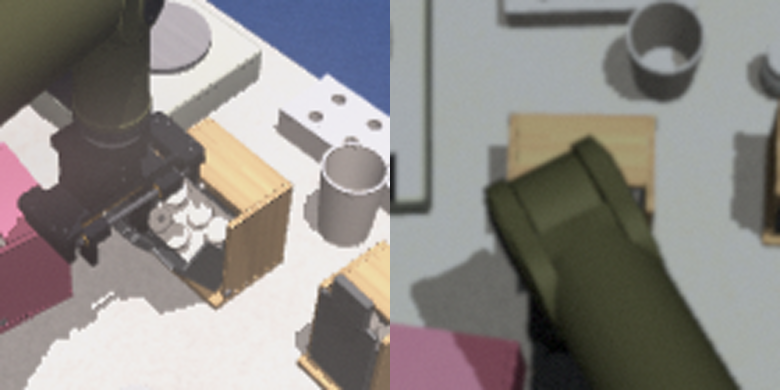

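Call:
drive_tool --increments "-3 0 0 0 79; 0 0 0 0 79; -2 0 0 0 79; 0 0 0 0 79"

```text
time: 6.38
position: [0.4847, 0.2282, 0.1379]
tool_rot: [-1.569, 0.03, -0.042]
ft_force: [8.3, -0.8, -0.2]
grip_width: 0.693
```

At the stop: 8 N, and the arm moved only 1.6 of the 5 mm commanded. I'll hold, look without the load on it, then push back with the front finger.

Call:
drive_tool --increments "0 0 0 0 79; 0 0 0 0 79; 0 0 0 0 79; 0 0 0 0 79; 5 0 0 0 79; 5 0 0 0 79; 0 0 0 0 79; 0 0 0 0 79; 0 0 0 0 79; 0 0 0 0 79"

```text
time: 7.62
position: [0.491, 0.228, 0.1366]
tool_rot: [-1.57, 0.035, -0.035]
ft_force: [0.4, 0.0, 0.4]
grip_width: 0.691
```

```bash
python3 look.py l5; python3 - <<'E'
from h import *
# predicted pixels of wide panel top corners at several tilts
a=-.045;X=np.array([np.cos(a),np.sin(a),0]);Y=np.array([-np.sin(a),np.cos(a),0]);Z=np.array([0,0,1.])
P0=np.array([.588,.223,.02])
for t in (.4,.5,.6):
    u=-np.sin(t)*X+np.cos(t)*Z;n=np.cos(t)*X+np.sin(t)*Z
    for y in(.06,-.06):
        p=proj("scene",P0+.125*u-.006*n+y*Y);print(t,y,p,(p-[225,130])*390/140)
E
```

```text
7.625 [0.491  0.228  0.1366] [0.4178 0.0291 0.4435] 0.6910673044644104
[[ 0.999  -0.0001  0.0448]
 [-0.0448  0.0001  0.999 ]
 [-0.0001 -1.      0.0001]]
0.4 0.06 [264.65322    198.34927603] [110.46254142 190.40155464]
0.4 -0.06 [290.48419497 221.54554265] [182.42025743 255.01972595]
0.5 0.06 [261.95442535 201.3548052 ] [102.94447061 198.77410019]
0.5 -0.06 [287.68091091 224.66317142] [174.61110896 263.70454896]
0.6 0.06 [259.4255042  204.47751356] [ 95.89961885 207.47307349]
0.6 -0.06 [285.03435736 227.88448485] [167.23856694 272.67820779]
```

View pics/l5.png

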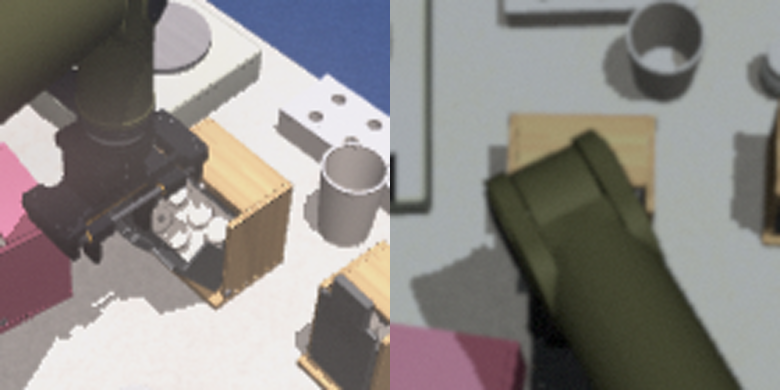

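```bash
python3 - <<'E'
from bench import get_image
import cv2
i=get_image("scene")["img"][:,:,::-1][190:250,255:315]
cv2.imwrite("pics/z.png",cv2.resize(i,(600,600),interpolation=cv2.INTER_CUBIC))
E
```

```text
(no output)
```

View pics/z.png

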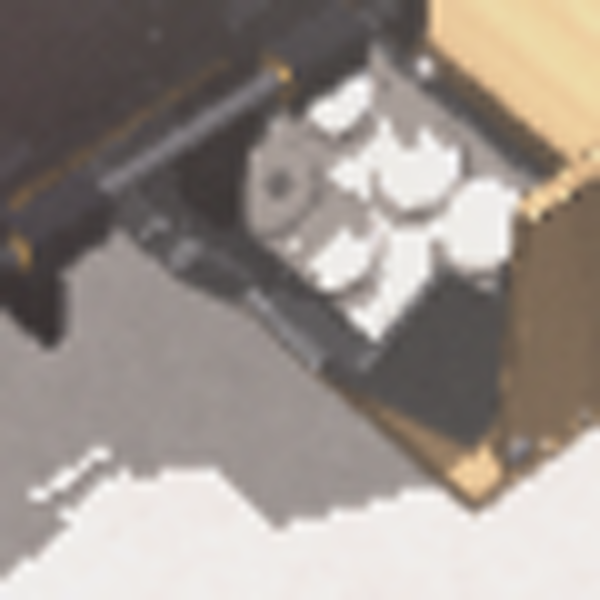

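The panel's front right corner is at (287,227). That is between the predictions for 0.5 and 0.6 rad and nearer 0.6, so together with the stop force the bin is fully out and the holders are visible. Pushing back now.

Call:
drive_tool --increments "8 0 0 0 79; 8 0 0 0 79; 8 0 0 0 79; 8 0 0 0 79; 8 -3 0 0 79; 8 -3 0 0 79; 8 -4 0 0 79; 8 -4 0 0 79; 8 -2 0 0 79; 8 0 0 0 79; 8 0 0 0 79; 8 0 0 0 79; 0 0 0 0 79; 0 0 0 0 79"

```text
time: 9.52
position: [0.587, 0.2236, 0.1524]
tool_rot: [-1.571, 0.035, -0.035]
ft_force: [-0.4, 0.0, -0.6]
grip_width: 0.695
```

```bash
python3 look.py l6
```

```text
9.525 [0.587  0.2236 0.1524] [-0.4338  0.0022 -0.6331] 0.6950650205430884
[[ 0.999  -0.      0.045 ]
 [-0.045  -0.0001  0.999 ]
 [-0.     -1.     -0.0001]]
```

View pics/l6.png

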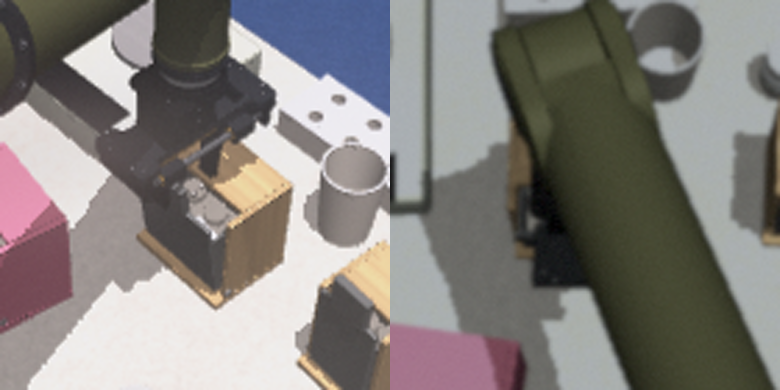

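Call:
drive_tool --increments "6 0 0 0 79; 6 0 0 0 79; 5 0 0 0 79; 4 0 0 0 79; 4 0 0 0 79; 3 0 0 0 79; 0 0 0 0 79; 0 0 0 0 79"

```text
time: 10.62
position: [0.613, 0.2225, 0.1523]
tool_rot: [-1.571, 0.039, -0.031]
ft_force: [-7.7, -1.2, 3.6]
grip_width: 0.691
```

```bash
python3 look.py l7
```

```text
10.625 [0.613  0.2225 0.1523] [-7.6703 -1.2253  3.5602] 0.691351170465131
[[ 0.999  -0.0049  0.0444]
 [-0.0444 -0.0004  0.999 ]
 [-0.0048 -1.     -0.0006]]
```

View pics/l7.png

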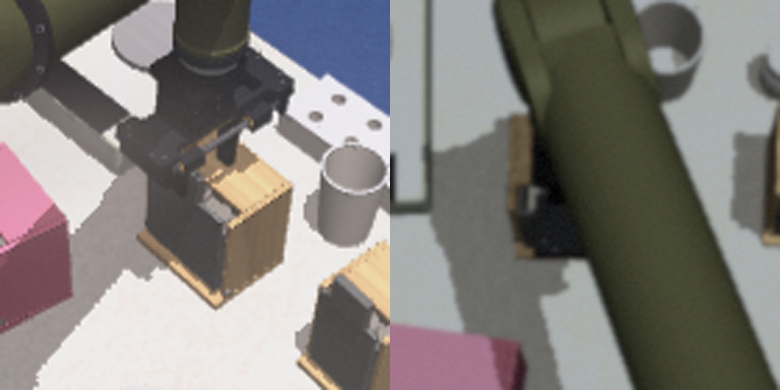

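Call:
drive_tool --increments "3 0 0 0 79; 0 0 0 0 79; 0 0 0 0 79"

```text
time: 11.1
position: [0.6131, 0.2225, 0.1521]
tool_rot: [-1.572, 0.043, -0.026]
ft_force: [-14.3, -1.8, 7.4]
grip_width: 0.693
```

Call:
drive_tool --increments "-8 0 0 0 79; -8 0 0 0 79; -9 0 0 0 79; 0 0 0 0 79; 0 -20 0 0 79; 0 -25 0 0 79; 0 -25 0 0 79; 0 -30 0 0 79; -20 -30 30 0 79; -40 0 40 0 79; -40 0 40 0 79; -40 0 40 0 79; -40 0 40 0 79; 0 0 40 0 79; 0 0 0 0 79; 0 0 0 0 79"

```text
time: 13.1
position: [0.4247, 0.4604, 0.2835]
tool_rot: [-1.571, 0.035, -0.037]
ft_force: [0.6, -0.1, 0.1]
grip_width: 0.689
```

```bash
python3 look.py l8; python3 - <<'E'
from bench import get_image
import cv2
for n,(x,y) in {"scene":(265,165),"top":(234,112)}.items():
    i=get_image(n)["img"][:,:,::-1];cv2.imwrite(f"pics/{n}9.png",i)
    if n=="scene":
        a=i[165:245,265:345];b=cv2.imread("pics/scene0.png")[165:245,265:345]
        import numpy as np
        cv2.imwrite("pics/cmp.png",cv2.resize(np.hstack([b,a]),(800,400),interpolation=cv2.INTER_CUBIC))
E
```

```text
13.1 [0.4247 0.4604 0.2835] [ 0.6488 -0.0843  0.1494] 0.6888158484402715
[[ 0.9989  0.0014  0.0463]
 [-0.0463 -0.0002  0.9989]
 [ 0.0014 -1.     -0.0002]]
```

View pics/cmp.png

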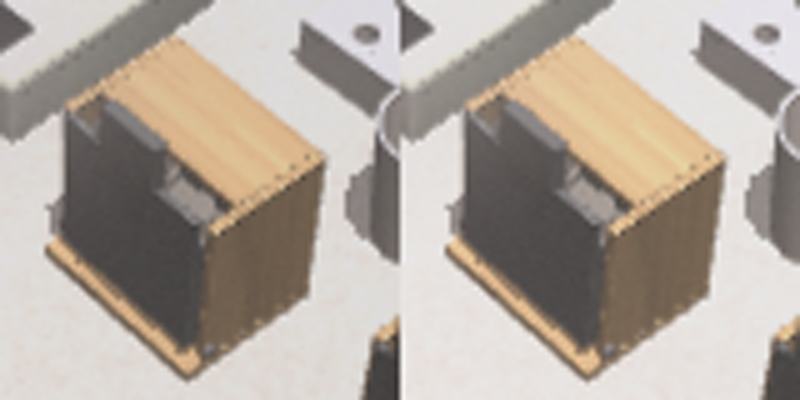

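View pics/top9.png

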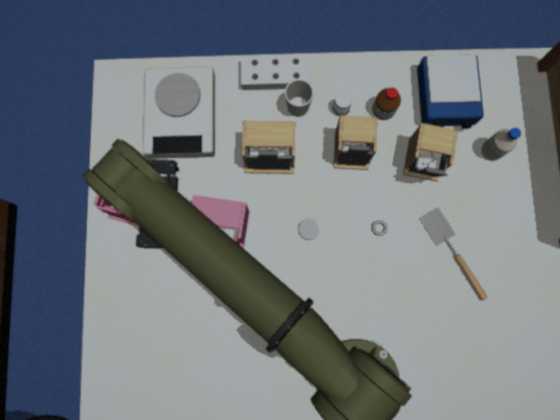

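The before and after crops match: the wide bin is home and the two narrow bins, at (355,143) and (431,152), look unchanged. The arm is clear at z = 0.28.

```bash
python3 -c "
from bench import workorder;print(workorder.close_job())"
```

```text
the job is handed in; nothing more can be done
None
```

The wide bin was tipped out to its stop, held there about a second, pushed back home, and the job handed in at about 13 s of the 40 s allowed. No verdict is reported.

- **Out:** I straddled the tab with the open fingers and pulled it forward. The pull reached 8 N and the arm stopped following at the predicted 0.6 rad. The camera saw the filter holders in the bin.
- **Tilt check:** the image put the tilt slightly lower, at roughly 0.57 rad. That is a small disagreement with the 0.6 rad stop, but above the 0.5 rad needed.
- **Home:** I pushed it back with 14 N, against a catch of 2 to 4 N. The tab stopped moving within 1 mm of its starting position, and the before and after pictures of the bin match.
- **Other bins:** in the last top view both narrow bins look as they did at the start. I compared them by eye and did not measure their tabs.
- **Robot:** it ended clear of everything, with the tool at 0.28 m height and the wrist force near zero.
- **Measurement limits:** the two camera views disagreed by 1 to 5.5 mm when locating the bin's points. The tab's measured height matched the given one within 2 mm.

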